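# Lock the display turntable and stand the candlestick on it

## Task

The loose top of the display turntable is riding up on its track: turn it by its red finger peg, going round the way that keeps clear of the card post, until the hidden keys drop in and it sits fully home and level. Then stand the brass candlestick from the bare wood beside the turntable (not the one far off to the right on the tiles) upright in the middle of the top and let go. Do not knock the card post, do not let the candlestick fall over, and leave the other things where they stand.

Things in the scene. Friction and masses are not known exactly. Their poses are not given: they have to be found in the camera images.
- turntable_foot: fixed black round foot of the turntable, 170 dia, with a 156 dia drum; origin on its axis at table level. On the drum a slippery track has three hidden slots, 120 degrees apart, 17 wide; where they lie is unknown and unrelated to this body's axes. Within at most 105 degrees either way the top's 12 wide keys drop into them of themselves, without pressing, and the top stops turning
- turntable_top: loose white round top, disc 200 dia x 14, black rubber mat 120 dia in its middle, 0.7 kg +-10 %. Three keys under it ride on the track; a pin keeps it centred to 1 mm. Origin on its axis level with the keys' lower ends: 50 mm high while riding, 41 mm when home; white face 25 mm above it, mat 27 mm; x axis towards the peg. Turns easily both ways; tips if pressed hard at the rim
- peg_top (a point): upper end of the red finger peg, 16 dia, that stands 26 mm up from the white disc, 84 mm from the turntable's axis (height 101 mm before the drop, 92 mm after); can be pushed sideways with shut fingers, about 1 to 2 N turns it; once locked, over about 10 N may tip the top
- top_middle (a point): centre of the mat's surface on the top (height 77 mm before, 68 mm after the drop)
- card_post: fixed stand with a blank card, to be kept clear of: origin on the turntable's axis at table level, x axis towards the post, which is 10 dia, 127 mm from the axis, on a foot 48 dia; card frame 64 wide, 5 thick, 44 high at its upper end, 182 mm above the table. At the start it is at least 75 degrees of arc from the peg
- post_mid (a point): point on the card post's rod, 80 mm above the table
- candlestick: brass candlestick standing on the bare wood, left or right of the turntable (a like one far right on the tiles is part of the room), 112 tall, foot 90 dia (26 high), round stem 28 to 32 wide from 26 to 98 mm above its underside, 0.38 kg give or take 25 %; origin under its centre, z axis up
- onyx_egg: bystander, standing fast: pale green-grey stone egg on a ring foot, 68 dia x 97 tall; origin under its centre
- oil_can: bystander: small dark green oil can with a thin brass spout, 76 dia x 136 tall; origin under its centre
- ink_bottle: bystander: square glass ink bottle with a black cap, 44x44x63; origin under its centre
- nail_tin: bystander: round red tin, 67 dia x 48 tall; origin under its centre
- iron_weight: bystander: rusty knobbed scale weight, 60 dia x 44 tall; origin under its centre
Mind the look-alikes: they are no part of the job. Leave any turquoise look-alike of the candlestick alone.

How it is judged:
By the outcome, as a careful person would: the job done as asked, in the order asked, and still so for the second after the job is handed in, with the robot touching nothing.
It also fails if it takes over 58 s, if anything falls off the work surface, if the arm or the gripper's body presses on something with over 40 N, if the wrist force passes 120 N, or if a joint passes its speed limit or range.

## Robot

A 6-joint arm with a two-finger parallel gripper is mounted at the origin on a cart in front of the work surface, level with it; the furniture and walls round the work are solid. World frame = base frame: x ahead of the robot, y to its left, z up, the work surface at z = 0. Lengths are in m, angles in rad, forces in N, time in s.
With the tool pointing down it reaches from about 0.35 to 0.775 m from the base axis. Payload 5.5 kg.
Tool frame: the origin (TCP) lies between the finger pads; the fingertips stand 19 mm ahead of it and the grasp point (between the pads) is the TCP; z points along the fingers, y is the line along which they close (so a half turn about z gives the same grasp; the last joint's range is limited). The gripper opens to 85 mm and grips with 20 to 120 N. Pads are 22 mm wide; open, the fingers measure 114 mm over their backs; the gripper's body (76 mm by 85 mm) begins 54 mm behind the grasp point. The pads swing forward as they close: fully open they stand 13 mm farther back than shut.
Start: joints at [1.03, 0.313, 0.046, 1.304, 0, 1.431], TCP at [0.224, 0.529, 0.25] pointing down, gripper open.
Joint ranges: [-2.76, 2.76], [-0.86, 1.69], [-1.03, 1.26], [-2.2, 2.34], [-1.47, 1.5], [-3.14, 3.14]. Speed limits (rad/s): [2.57, 2.57, 3.14, 3.14, 3.14, 3.14].

## Interface

Orientations are given as a unit quaternion [w, x, y, z].
In Python, from workcell import env gives the robot as it stands.
- The arm moves only by the tool carry_out, never from a script. Its argument "increments" is a list that holds one entry, the list of rows, each a list of 6 numbers: the shift along the tool's x, y, z each as a share of 50 cm, from -1 to 1, then the turn, a rotation vector about the tool's x, y, z each as a share of 2 pi rad, from -1 to 1. In form: [[[x, y, z, ax, ay, az], ...]]. A call has 1 to 5 rows; each row is the pose to reach, as a shift and turn from the pose commanded when the call began, along the tool's axes at that moment, turning the shorter way round; what a row does not reach only later rows make up. A row lasts 1/8 s, in which the tool goes at most 62.5 mm and 10.7 degrees, less where a joint would pass 70% of its speed; a pose out of reach is approached as far as the arm can. A call with a number of a shift or a turn outside -1 to 1 is refused whole. A call with a gripper value outside its range is refused whole. "jaw" is the closure, from 0 (fully open) to 1 (shut), set as the call begins (left out, the last holds). The fingers move at their own pace and stop on an object; "squeeze" is the grip in N (left out, the last holds). Time passes only in rows, so rows that repeat a pose let the fingers close. It gives the time, the measured TCP pose, the force, the opening and the grip force at its end, in the units of the state.
- env.get_state(): the state, without advancing time (a new reading comes with each control period).
- env.read_camera(name): name is "side" or "top" or "wrist"; returns a dict with "frame" (400x640x3 uint8, blue, green, red), "z_map" (400x640 float32, m along the optical axis (not along the pixel's ray), 0 where there is no reading), "intrinsics" (3x3 intrinsics, pixels), "R" (3x3) and "t" (3): a world point X has camera coordinates R X + t; the wrist camera has in their place "T_tool_cam" (4x4, takes a point from camera to tool coordinates, whose origin is the TCP and whose axes are the flange's). Camera axes: x right, y down, z forward; pixel columns grow to the right and rows downward; lengths in m; the calibration is good to about 2 mm. The wrist camera is an equidistant fisheye: a pixel r from the principal point sees the ray r / f radians off the axis. A picture is of the moment at which its call begins: read the wrist's pose just before it.
- env.hand_in(): hands the job in; it is judged then, once.
Trained networks look in the newest picture that a camera, given by its name, has taken for a name from the list of things; names that differ only in an ending like _2 or _b are one class to them, and where a whole thing is asked for, a point or a joint stands for the part that bears it (a point fixed in the world has none). Each returns a list of dicts, best first, with "score" (0 to 1); they miss things now and then, are a little off and sometimes report something else, mostly with a low value. They report only what shows in the picture. A call takes as long as a camera call. They do not tell look-alikes from the thing itself.
- env.find_in(camera, name): "position" ([x, y, z] in m, in world coordinates, good to about 4 mm: the middle of the surface that is visible of it).
The state is a dict: "clock": time; "joint_pos": joint angles; "qvel": joint speeds; "tau": joint torques, N m; "tcp_pos": TCP position; "orientation": TCP orientation; "wrist_force": force on the tool from outside, world axes, zero at the start; "ft_torque": the same for the moment, N m; "finger_gap": finger opening in m; "grip_force": force on a finger pad.
Only numpy, scipy, OpenCV 4.12 (cv2) and the standard library are available. Lean on these libraries where they do the work, as an engineer would, in place of code of your own. Each camera call takes 0.05 s, during which the arm holds its last target. There are 200 camera calls.

## Working session

There is one attempt and no reset: what is moved stays moved. The work goes in short steps, Python scripts to look and compute and a tool call to move; the robot and the scene stay as the last step left them, time stands still between calls to the robot, and variables do not carry over. Pictures are saved under pics/ and viewed, at most 10 in all, crops included, and the job is handed in when it is done.

Besides the shell and the picture viewer there is one more tool, called after "Call:" as a command line: name --argument value ..., lists and objects as JSON in quotes. carry_out: Moves the arm, as the interface text tells. Its arguments: {"type":"object","properties":{"increments":{"type":"array","items":{"type":"array","items":{"type":"array","items":{"type":"number","minimum":-1,"maximum":1}}}},"jaw":{"type":"number"},"squeeze":{"type":"number"}},"required":["increments"]}

```bash
mkdir -p pics
python3 - <<'E'
from workcell import env
import cv2
for c in ["top","side"]:
    r=env.read_camera(c); cv2.imwrite(f"pics/{c}0.png",r["frame"])
    for n in ["turntable_top","peg_top","top_middle","card_post","post_mid","candlestick","onyx_egg","oil_can","ink_bottle","nail_tin","iron_weight"]:
        print(c,n,[(d["position"] if isinstance(d["position"],list) else d["position"].round(3).tolist(),round(d["score"],2)) for d in env.find_in(c,n)][:3])
s=env.get_state();print(s)
E
```

```text
top turntable_top [([0.5705, -0.0422, 0.076], 0.88)]
top peg_top [([0.5682, -0.0456, 0.0738], 0.97)]
top top_middle [([0.6624, 0.3005, 0.0819], 0.73), ([0.5735, -0.0463, 0.0733], 0.67)]
top card_post [([0.6281, 0.0712, 0.0554], 0.57)]
top post_mid [([0.6295, 0.0635, 0.0583], 0.66)]
top candlestick [([0.3792, -0.242, 0.0168], 0.87), ([0.3653, -0.4555, 0.0103], 0.82), ([0.3605, -0.614, 0.0121], 0.66)]
top onyx_egg [([0.6624, 0.3016, 0.0797], 0.55)]
top oil_can [([0.5213, 0.3164, 0.0513], 0.7)]
top ink_bottle [([0.4176, -0.3431, 0.0426], 0.51)]
top nail_tin [([0.7072, -0.2563, 0.048], 0.85)]
top iron_weight [([0.3865, 0.239, 0.0165], 0.55)]
side turntable_top [([0.5664, -0.0565, 0.0745], 0.76)]
side peg_top [([0.5665, -0.0573, 0.0791], 0.96)]
side top_middle [([0.5634, -0.0546, 0.0747], 0.61)]
side card_post [([0.6296, 0.0656, 0.1549], 0.78), ([0.5635, -0.0571, 0.0743], 0.58), ([0.4127, -0.3562, 0.0393], 0.28)]
side post_mid []
side candlestick [([0.361, -0.4686, 0.0166], 0.83), ([0.5672, -0.3311, 0.0158], 0.77), ([0.3781, -0.255, 0.0122], 0.76)]
side onyx_egg [([0.6597, 0.2903, 0.0606]
[... 230 characters left out ...]
int_pos': array([ 1.03040347e+00,  3.13225424e-01,  4.60922532e-02,  1.30360686e+00,
       -3.55918297e-06,  1.43121208e+00]), 'qvel': array([ 1.94088912e-03,  1.00887887e-03, -8.50981719e-04, -8.07732982e-04,
       -8.79992855e-04, -1.43320918e-05]), 'tau': array([-3.75471964e-04, -4.80475295e+01,  2.98812819e+01,  6.15700992e-04,
       -1.32130554e-04,  5.52196113e-06]), 'tcp_pos': array([0.22436217, 0.52945655, 0.25030553]), 'orientation': array([1.10642006e-05, 1.99065560e-01, 9.79986174e-01, 2.59427059e-05]), 'wrist_force': array([ 0.39038147, -0.71151816,  0.10131976]), 'ft_torque': array([ 0.02235631, -0.01428641,  0.02015111]), 'grip_force': 0.0, 'finger_gap': 0.08545971983198829}
```

View pics/top0.png

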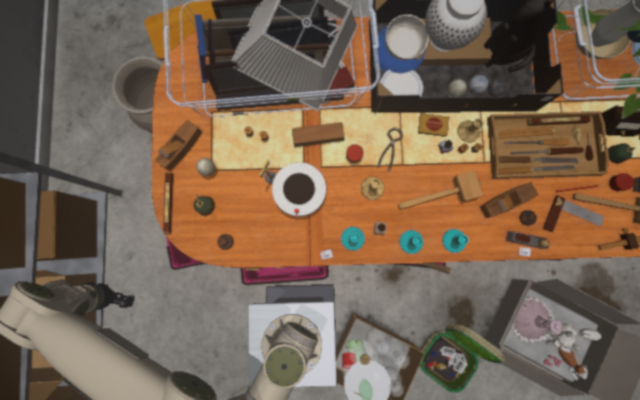

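View pics/side0.png

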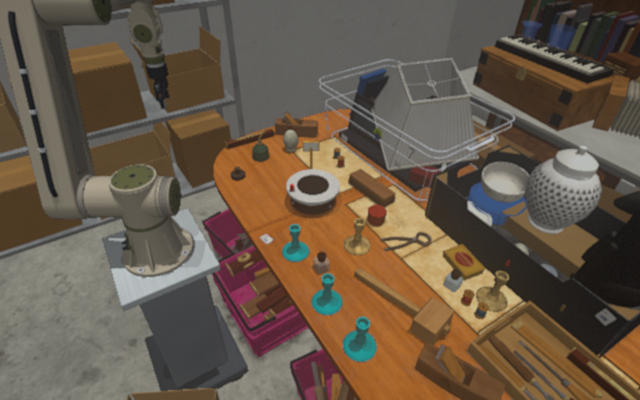

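Top view: white top at (299,190), its red peg at (297,210) on the robot's side, post and card at (266,172). The brass candlestick is at (372,188), with the turquoise look-alikes at (352,238), (411,241) and (455,239). The side view agrees: candlestick at (357,240), peg at (291,187), card at (311,148).

```bash
cat > h.py <<'E'
from workcell import env
import numpy as np, cv2
def cloud(c):
    r=env.read_camera(c); z=r["z_map"]; K=r["intrinsics"]; v,u=np.mgrid[:400,:640]
    P=np.stack([(u-K[0,2])/K[0,0]*z,(v-K[1,2])/K[1,1]*z,z],-1)
    W=(P-r["t"])@r["R"]; W[z==0]=np.nan
    return r,W,cv2.cvtColor(r["frame"],cv2.COLOR_BGR2HSV)
def circ(p):
    A=np.c_[2*p[:,:2],np.ones(len(p))]; s=np.linalg.lstsq(A,(p[:,:2]**2).sum(1),rcond=None)[0]
    return s[:2],np.sqrt(s[2]+s[0]**2+s[1]**2)
E
python3 - <<'E'
from h import *
for c in ["top","side"]:
    r,W,H=cloud(c); x,y,z=W[...,0],W[...,1],W[...,2]; h,s,v=[H[...,i].astype(int) for i in range(3)]
    near=np.hypot(x-.57,y+.046)<.13
    disc=near&(z>.06)&(z<.085)
    (cx,cy),R=cv2.minEnclosingCircle(W[disc][:,:2].astype(np.float32)); print(c,"disc",cx,cy,R,np.median(z[disc]))
    red=near&(z>.078)&(z<.12)&(((h<8)|(h>172))&(s>120)); print(" red",red.sum(),W[red].mean(0) if red.any() else 0, np.nanmax(z[red]) if red.any() else 0)
    hi=(np.hypot(x-.63,y-.066)<.07)&(z>.12); print(" card",hi.sum(),W[hi].mean(0),W[hi].min(0),W[hi].max(0))
    pp=W[hi][:,:2]; 
    if len(pp)>3: print(np.linalg.svd(pp-pp.mean(0))[2][0])
    ca=(np.hypot(x-.56,y+.33)<.075)
    for a,b in [(.006,.03),(.03,.07),(.07,.1),(.1,.13)]:
        m=ca&(z>a)&(z<b)
        if m.sum()>3: print(" candle",a,b,m.sum(),W[m].mean(0).round(4),W[m].min(0).round(3),W[m].max(0).round(3),cv2.minEnclosingCircle(W[m][:,:2].astype(np.float32)))
    print(" table z",np.nanmedian(z[(np.hypot(x-.5,y+.2)<.05)]))
E
```

```text
top disc 0.5738515257835388 -0.030608071014285088 0.11283513158559799 0.0749850368488583
 red 8 [ 0.48549714 -0.03344294  0.10128086] 0.10754451689016525
 card 82 [0.6290981  0.06966321 0.16639586] [0.60232945 0.05544093 0.12309177] [0.65979561 0.08648477 0.18581361]
[-0.88714877  0.46148354]
 candle 0.006 0.03 309 [ 0.5689 -0.3192  0.012 ] [ 0.489 -0.394  0.006] [ 0.633 -0.256  0.027] ((0.5600491762161255, -0.3290156424045563), 0.07413607090711594)
 candle 0.03 0.07 11 [ 0.5697 -0.3165  0.0426] [ 0.564 -0.329  0.031] [ 0.581 -0.31   0.05 ] ((0.5729062557220459, -0.320250928401947), 0.012174895033240318)
 candle 0.07 0.1 38 [ 0.5742 -0.3235  0.0942] [ 0.56  -0.337  0.085] [ 0.586 -0.308  0.099] ((0.5730700492858887, -0.3227452039718628), 0.015128841623663902)
 candle 0.1 0.13 46 [ 0.5769 -0.3234  0.1103] [ 0.56  -0.34   0.101] [ 0.591 -0.306  0.118] ((0.5754346251487732, -0.3234357535839081), 0.018023325130343437)
 table z -4.8028408325875846e-05
side disc 0.5770902633666992 -0.032717008143663406 0.1148780882358551 0.07901221231449593
 red 13 [ 0.48258973 -0.03770146  0.0955843 ] 0.10618967502637758
 card 186 [0.62937401 0.0694796  0.16341457] [0.60164448 0.04974556 0.12022335] [0.6600138  0.08894472 0.18764971]
[ 0.8833304 -0.4687509]
 candle 0.006 0.03 453 [ 0.5644 -0.3331  0.0139] [ 0.485 -0.404  0.006] [ 0.634 -0.256  0.03 ] ((0.56003338098526, -0.33021995425224304), 0.07492191344499588)
 candle 0.03 0.07 61 [ 0.5697 -0.3289  0.0487] [ 0.561 -0.336  0.03 ] [ 0.585 -0.317  0.07 ] ((0.5724307298660278, -0.32572463154792786), 0.012739569880068302)
 candle 0.07 0.1 50 [ 0.5695 -0.3285  0.0888] [ 0.558 -0.34   0.07 ] [ 0.587 -0.307  0.1  ] ((0.5743710994720459, -0.32378631830215454), 0.01671210303902626)
 candle 0.1 0.13 89 [ 0.5733 -0.324   0.11  ] [ 0.556 -0.341  0.1  ] [ 0.592 -0.304  0.119] ((0.5745797157287598, -0.32344236969947815), 0.019153941422700882)
 table z 0.0026566213388917953
```

```bash
cat >> h.py <<'E'
from scipy.spatial.transform import Rotation as Ro
def rows(targets):
    """targets: (xyz, yaw deg of tool x), tool down -> printed rows in call units"""
    s=env.get_state(); q=s["orientation"]; R0=Ro.from_quat([q[1],q[2],q[3],q[0]])
    out=[]
    for p,yaw in targets:
        Rt=Ro.from_euler('z',yaw,degrees=True)*Ro.from_euler('x',180,degrees=True)
        d=R0.inv().apply(np.array(p)-s["tcp_pos"])/.5; a=(R0.inv()*Rt).as_rotvec()/(2*np.pi)
        out.append([round(float(k),4)+0. for k in [*d,*a]])
    print("now",s["clock"],s["tcp_pos"].round(4),"yaw",np.degrees(np.arctan2(*R0.as_matrix()[[1,0],0])).round(1),"F",s["wrist_force"].round(2),"gap",s["finger_gap"].round(4))
    print(out)
def disc():
    for c in ["top","side"]:
        r,W,H=cloud(c); x,y,z=W[...,0],W[...,1],W[...,2]; h,s,v=[H[...,i].astype(int) for i in range(3)]
        m=(np.hypot(x-.57,y+.045)<.125)&(z>.055)&(z<.09)&(s<60)&(v>120)
        n,l,st,_=cv2.connectedComponentsWithStats(m.astype(np.uint8)); k=1+st[1:,4].argmax(); m=l==k
        hull=cv2.convexHull(np.argwhere(m)[:,::-1].astype(np.int32))[:,0]
        e=np.array([W[b,a] for a,b in hull]); cc,R=circ(e)
        pl=np.linalg.lstsq(np.c_[W[m][:,:2]-[.57,-.045],np.ones(m.sum())],W[m][:,2],rcond=None)[0]
        red=(np.hypot(x-.57,y+.045)<.11)&(z>.07)&(z<.12)&(((h<8)|(h>172))&(s>110))
        print(c,"axis",cc.round(4),"R",R.round(4),"z",np.median(z[m]).round(4),"tilt",pl.round(4),"red",red.sum(),W[red].mean(0).round(4) if red.any() else "")
E
python3 - <<'E'
from h import *
disc(); rows([((.488,-.003,.25),85),((.488,-.003,.115),85)])
E
```

```text
top axis [ 0.57   -0.0436] R 0.0991 z 0.0745 tilt [ 0.0037 -0.0011  0.0744] red 8 [ 0.4854 -0.0335  0.1022]
side axis [ 0.5678 -0.0453] R 0.0978 z 0.0785 tilt [0.0056 0.0055 0.0785] red 16 [ 0.4823 -0.0379  0.0981]Traceback (most recent call last):
  File "<stdin>", line 2, in <module>
  File "h.py", line 20, in rows
    print("now",s["clock"],s["tcp_pos"].round(4),"yaw",np.degrees(np.arctan2(*R0.as_matrix()[[1,0],0])).round(1),"F",s["wrist_force"].round(2),"gap",s["finger_gap"].round(4))
                                                                                                                                                     ^^^^^^^^^^^^^^^^^^^^^
AttributeError: 'float' object has no attribute 'round'
```

Call:
carry_out --increments '[[[0, 0, 0, 0, 0, 0]]]' --jaw 1

```text
clock: 1.52
tcp_pos: [0.2244, 0.5295, 0.2503]
orientation: [0.0, 0.199, 0.98, 0.0]
wrist_force: [-0.2, -0.1, -0.2]
finger_gap: 0.0698
grip_force: 0.0
```

```bash
sed -i 's/s\["finger_gap"\].round(4)/round(s["finger_gap"],4)/' h.py
python3 - <<'E'
from h import *
rows([((.488,-.002,.25),84),((.488,-.002,.115),84)])
E
```

```text
now 1.525 [0.2244 0.5295 0.2503] yaw 157.0 F [-0.16 -0.05 -0.24] gap 0.0698
[[-0.9002, -0.773, 0.0006, 0.0, 0.0, 0.2029], [-0.9002, -0.773, 0.2706, 0.0, 0.0, 0.2029]]
```

Call:
carry_out --increments '[[[-0.9, -0.773, 0, 0, 0, 0.203], [-0.9, -0.773, 0, 0, 0, 0.203], [-0.9, -0.773, 0, 0, 0, 0.203], [-0.9, -0.773, 0, 0, 0, 0.203], [-0.9, -0.773, 0, 0, 0, 0.203]]]'

```text
clock: 2.15
tcp_pos: [0.3639, 0.2478, 0.2506]
orientation: [0.0, 0.623, 0.783, 0.001]
wrist_force: [0.9, -0.0, 0.2]
finger_gap: 0.0001
grip_force: 0.0
```

Run:
```python
from h import *
rows([((.488,-.002,.25),84),((.488,-.002,.115),84)])
```

```text
now 2.15 [0.3639 0.2478 0.2506] yaw 103.0 F [ 0.88 -0.02  0.21] gap 0.0001
[[-0.5426, 0.1296, 0.0012, 0.0002, -0.0001, 0.0528], [-0.5427, 0.1292, 0.2712, 0.0002, -0.0001, 0.0528]]
```

Call:
carry_out --increments '[[[-0.543, 0.13, 0, 0, 0, 0.053], [-0.543, 0.13, 0, 0, 0, 0.053], [-0.543, 0.13, 0, 0, 0, 0.053], [-0.543, 0.13, 0, 0, 0, 0.053], [-0.543, 0.13, 0, 0, 0, 0.053]]]'

```text
clock: 2.78
tcp_pos: [0.4903, -0.0028, 0.2503]
orientation: [0.0, 0.743, 0.669, 0.0]
wrist_force: [-0.1, -0.2, -0.2]
finger_gap: 0.0003
grip_force: 0.0
```

Run:
```python
from h import *
rows([((.488,-.002,.25),84),((.488,-.002,.115),84)])
```

```text
now 2.775 [ 0.4903 -0.0028  0.2503] yaw 84.0 F [-0.09 -0.17 -0.22] gap 0.0003
[[0.001, -0.0047, 0.0006, 0.0002, 0.0, 0.0001], [0.0011, -0.0049, 0.2706, 0.0002, 0.0, 0.0001]]
```

Call:
carry_out --increments '[[[0.001, -0.0048, 0.1, 0, 0, 0], [0.001, -0.0048, 0.2, 0, 0, 0], [0.001, -0.0048, 0.2706, 0, 0, 0], [0.001, -0.0048, 0.2706, 0, 0, 0]]]'

```text
clock: 3.28
tcp_pos: [0.4843, 0.0013, 0.1127]
orientation: [-0.002, 0.742, 0.671, -0.002]
wrist_force: [0.0, 1.1, -0.1]
finger_gap: 0.0002
grip_force: 0.0
```

```bash
cat >> h.py <<'E'
AX=np.array([.569,-.0445])
def arc(angles,d=.019,z=.115,r=.084):
    out=[]
    for t in angles:
        a=np.radians(t); p=AX+r*np.array([np.cos(a),np.sin(a)])-d*np.array([-np.sin(a),np.cos(a)])
        out.append(((*p,z),t-90))
    rows(out)
E
python3 - <<'E'
from h import *
arc([168,172,176,180,184]); r=env.read_camera("wrist"); cv2.imwrite("pics/w1.png",r["frame"])
E
```

```text
now 3.275 [0.4843 0.0013 0.1127] yaw 84.2 F [ 0.    1.06 -0.13] gap 0.0002
[[-0.0182, 0.0149, -0.0047, -0.0009, 0.0, 0.0173], [-0.0297, 0.0114, -0.0047, -0.0009, -0.0001, 0.0062], [-0.0414, 0.0087, -0.0047, -0.0009, -0.0001, -0.0049], [-0.0532, 0.0068, -0.0047, -0.0009, -0.0001, -0.016], [-0.0652, 0.0058, -0.0047, -0.0009, -0.0001, -0.0271]]
```

View pics/w1.png

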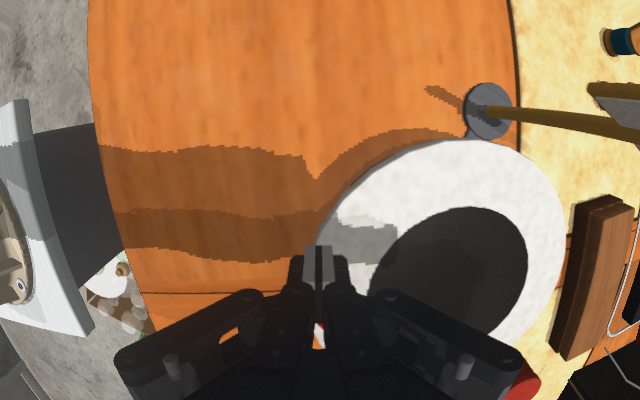

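Wrist view: the shut fingers (320,265) stand just over the rim of the white disc, and the peg is hidden behind them near (320,335). The post's foot is at (488,110), well away.

Run:
```python
from h import *
arc([170,174,178,182,186])
```

```text
now 3.325 [0.4859 0.0011 0.1146] yaw 84.2 F [-0.3  -0.38  0.27] gap -0.0001
[[-0.0238, 0.0098, -0.0008, -0.0004, 0.0, 0.0118], [-0.0354, 0.0067, -0.0008, -0.0004, 0.0, 0.0007], [-0.0472, 0.0044, -0.0008, -0.0004, -0.0001, -0.0105], [-0.0591, 0.0029, -0.0008, -0.0004, -0.0001, -0.0216], [-0.0712, 0.0023, -0.0008, -0.0004, -0.0001, -0.0327]]
```

Call:
carry_out --increments '[[[-0.018, 0.009, -0.001, 0, 0, 0], [-0.035, 0.0067, -0.001, 0, 0, 0], [-0.047, 0.0044, -0.001, 0, 0, -0.0105], [-0.059, 0.003, -0.001, 0, 0, -0.0216], [-0.071, 0.0023, -0.001, 0, 0, -0.0327]]]'

```text
clock: 3.95
tcp_pos: [0.4855, -0.0351, 0.1171]
orientation: [0.001, 0.668, 0.744, 0.001]
wrist_force: [0.7, 1.3, 0.9]
finger_gap: 0.0002
grip_force: 1.1
```

Run:
```python
from h import *
disc();arc([189,192,195,198,201])
```

```text
top axis [ 0.5696 -0.0449] R 0.0975 z 0.0744 tilt [0.0035 0.0027 0.0744] red 0 
side axis [ 0.5693 -0.0472] R 0.0953 z 0.0783 tilt [0.0051 0.0074 0.0783] red 20 [ 0.4819 -0.0576  0.0944]
now 4.05 [ 0.4851 -0.0355  0.1168] yaw 96.0 F [ 0.59  0.43 -0.51] gap 0.0001
[[-0.0063, -0.0048, 0.0036, 0.0004, 0.0002, -0.0085], [-0.0152, -0.0061, 0.0036, 0.0004, 0.0002, -0.0168], [-0.0242, -0.0069, 0.0036, 0.0004, 0.0002, -0.0251], [-0.0332, -0.0073, 0.0036, 0.0004, 0.0002, -0.0335], [-0.0422, -0.0072, 0.0037, 0.0004, 0.0002, -0.0418]]
```

Call:
carry_out --increments '[[[-0.008, -0.005, 0.005, 0, 0, -0.01], [-0.02, -0.0066, 0.005, 0, 0, -0.021], [-0.032, -0.0073, 0.005, 0, 0, -0.032], [-0.044, -0.007, 0.005, 0, 0, -0.043], [-0.056, -0.0062, 0.005, 0, 0, -0.054]]]'

```text
clock: 4.68
tcp_pos: [0.4841, -0.0627, 0.1135]
orientation: [0.0, 0.534, 0.846, 0.0]
wrist_force: [-0.1, 1.1, -0.0]
finger_gap: 0.0004
grip_force: 0.5
```

Run:
```python
from h import *
disc();arc([209,213,217,221,225],z=.1145)
```

```text
top axis [ 0.57   -0.0451] R 0.0987 z 0.0741 tilt [0.0015 0.0045 0.0743] red 0 
side axis [ 0.5713 -0.0503] R 0.0947 z 0.0784 tilt [0.0044 0.0063 0.0784] red 32 [ 0.4925 -0.0811  0.0952]
now 4.775 [ 0.4845 -0.0633  0.1135] yaw 115.3 F [-0.23 -0.06  0.32] gap 0.0001
[[-0.0112, -0.0013, -0.0019, 0.0001, 0.0001, -0.0102], [-0.0232, -0.0028, -0.0019, 0.0001, 0.0001, -0.0213], [-0.0352, -0.0034, -0.0019, 0.0001, 0.0001, -0.0324], [-0.0472, -0.0032, -0.0019, 0.0001, 0.0001, -0.0435], [-0.0592, -0.0022, -0.0019, 0.0001, 0.0002, -0.0546]]
```

Call:
carry_out --increments '[[[-0.011, -0.0013, -0.002, 0, 0, -0.01], [-0.023, -0.0028, -0.002, 0, 0, -0.021], [-0.035, -0.0034, -0.002, 0, 0, -0.032], [-0.047, -0.0032, -0.002, 0, 0, -0.043], [-0.059, -0.0022, -0.002, 0, 0, -0.054]]]'

```text
clock: 5.4
tcp_pos: [0.496, -0.0899, 0.1144]
orientation: [0.0, 0.384, 0.923, -0.0]
wrist_force: [0.7, -0.5, 0.2]
finger_gap: -0.0
grip_force: 0.0
```

Run:
```python
from h import *
disc();arc([229,233,237,241,245],z=.1145)
```

```text
top axis [ 0.5708 -0.0424] R 0.0977 z 0.0654 tilt [-0.0016  0.0028  0.0654] red 0 
side axis [ 0.5753 -0.0479] R 0.0924 z 0.0695 tilt [-0.0035  0.01    0.0697] red 19 [ 0.4976 -0.0969  0.0859]
now 5.5 [ 0.4963 -0.0901  0.1144] yaw 134.8 F [-0.23 -0.14  0.35] gap 0.0001
[[-0.0121, -0.0028, -0.0003, 0.0001, 0.0002, -0.0118], [-0.0241, -0.0042, -0.0002, 0.0, 0.0002, -0.0229], [-0.0361, -0.0047, -0.0002, 0.0, 0.0002, -0.034], [-0.0481, -0.0044, -0.0002, 0.0, 0.0002, -0.0451], [-0.0601, -0.0032, -0.0002, 0.0, 0.0002, -0.0562]]
```

The top has dropped 9 mm on both cameras (0.0744 to 0.0654 and 0.0784 to 0.0695) and sits level. I'll lift clear and open for the candlestick.

Call:
carry_out --increments '[[[0, 0, -0.1, 0, 0, 0], [0, 0, -0.2, 0, 0, 0], [0, 0, -0.27, 0, 0, 0], [0, 0, -0.27, 0, 0, 0]]]' --jaw 0

```text
clock: 6.0
tcp_pos: [0.4974, -0.09, 0.2524]
orientation: [0.003, 0.385, 0.923, 0.0]
wrist_force: [-0.6, 0.8, -0.3]
finger_gap: 0.0725
grip_force: 0.0
```

Run:
```python
from h import *
rows([((.5745,-.323,.25),135)])
```

```text
now 6.0 [ 0.4974 -0.09    0.2524] yaw 134.8 F [-0.58  0.83 -0.29] gap 0.0725
[[-0.4394, -0.2185, 0.0066, 0.0005, 0.0009, -0.0007]]
```

Call:
carry_out --increments '[[[-0.11, -0.055, 0, 0, 0, 0], [-0.22, -0.11, 0, 0, 0, 0], [-0.33, -0.164, 0, 0, 0, 0], [-0.438, -0.2185, 0, 0, 0, 0], [-0.438, -0.2185, 0, 0, 0, 0]]]'

```text
clock: 6.62
tcp_pos: [0.5728, -0.3257, 0.2452]
orientation: [-0.002, 0.387, 0.922, 0.0]
wrist_force: [0.1, 0.9, -0.8]
finger_gap: 0.0855
grip_force: 0.0
```

Run:
```python
from h import *
r=env.read_camera("wrist"); cv2.imwrite("pics/w2.png",r["frame"])
r=env.read_camera("wrist")
for c in ["wrist","side","top"]:
    if c!="wrist": env.read_camera(c)
    print(c,[(np.round(d["position"],4),round(d["score"],2)) for d in env.find_in(c,"candlestick")][:4])
rows([((.5745,-.323,.25),135),((.5745,-.323,.075),135)])
```

```text
wrist [(array([ 0.5696, -0.3178,  0.012 ]), 0.98), (array([ 0.3706, -0.6182,  0.0123]), 0.84), (array([ 0.3711, -0.4512,  0.0145]), 0.64), (array([ 0.3978, -0.2469,  0.0129]), 0.6)]
side [(array([ 0.3641, -0.4698,  0.0194]), 0.94), (array([ 0.3801, -0.2515,  0.0117]), 0.79), (array([ 0.3539, -0.6311,  0.0137]), 0.61), (array([ 0.5671, -0.3298,  0.0114]), 0.58)]
top [(array([ 0.3617, -0.611 ,  0.0136]), 0.98), (array([ 0.362 , -0.4535,  0.0138]), 0.89)]
now 6.975 [ 0.5729 -0.3205  0.2497] yaw 135.0 F [-0.72  0.18  0.02] gap 0.0854
[[-0.0058, -0.0013, -0.0007, 0.0, 0.0001, -0.0001], [-0.0057, -0.0014, 0.3493, 0.0, 0.0001, -0.0001]]
```

View pics/w2.png

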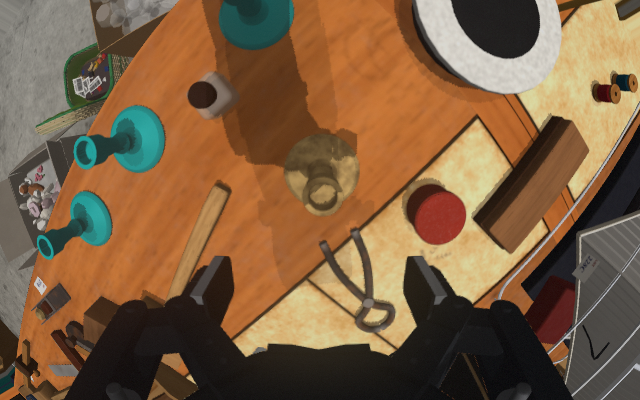

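Wrist view: the brass candlestick (321,185) is centred between the open fingers. The nail tin (437,215), the hammer handle (200,240) and the pliers are clear. I'll measure its centre precisely from here.

```bash
cat >> h.py <<'E'
def wcloud():
    s=env.get_state(); r=env.read_camera("wrist"); z=r["z_map"]; K=r["intrinsics"]; v,u=np.mgrid[:400,:640]
    a=(u-K[0,2])/K[0,0]; b=(v-K[1,2])/K[1,1]; th=np.hypot(a,b)+1e-9; k=np.tan(th)/th
    P=np.stack([a*k*z,b*k*z,z,np.ones_like(z)],-1)@r["T_tool_cam"].T
    q=s["orientation"]; W=P[...,:3]@Ro.from_quat([q[1],q[2],q[3],q[0]]).as_matrix().T+s["tcp_pos"]
    W[(z==0)|(th>1.4)]=np.nan
    return r,W
E
python3 - <<'E'
from h import *
r,W=wcloud(); x,y,z=W[...,0],W[...,1],W[...,2]
n=np.hypot(x-.574,y+.323)<.07
for a,b in [(.1,.13),(.04,.1),(.008,.03)]:
    m=n&(z>a)&(z<b); p=W[m]; hull=cv2.convexHull(p[:,:2].astype(np.float32))[:,0]; print(a,m.sum(),p.mean(0).round(4),circ(hull),cv2.minEnclosingCircle(hull))
print(np.nanmedian(z[n]),np.nanmax(z[n]))
rows([((.5745,-.323,.25),135),((.5745,-.323,.075),135)])
E
```

```text
0.1 757 [ 0.5749 -0.323   0.1099] (array([ 0.57434466, -0.32259676]), np.float64(0.017908406688318314)) ((0.574347972869873, -0.3225769102573395), 0.01843845285475254)
0.04 743 [ 0.5729 -0.321   0.0842] (array([ 0.5728529 , -0.32058378]), np.float64(0.01498318990839537)) ((0.5727207064628601, -0.3202389180660248), 0.015862325206398964)
0.008 2498 [ 0.567  -0.3146  0.0127] (array([ 0.5744285 , -0.32220267]), np.float64(0.0421198526596984)) ((0.5744321942329407, -0.32199856638908386), 0.04292682558298111)
0.3058743305122803 0.34080145072536216
now 7.025 [ 0.573  -0.3207  0.2497] yaw 135.0 F [0.04 0.28 0.5 ] gap 0.0854
[[-0.0055, -0.0011, -0.0005, 0.0, 0.0001, -0.0001], [-0.0053, -0.0012, 0.3495, 0.0, 0.0001, -0.0001]]
```

Call:
carry_out --increments '[[[-0.0045, -0.001, 0.1, 0, 0, 0], [-0.0045, -0.001, 0.19, 0, 0, 0], [-0.0045, -0.001, 0.27, 0, 0, 0], [-0.0045, -0.001, 0.33, 0, 0, 0], [-0.0045, -0.001, 0.349, 0, 0, 0]]]'

```text
clock: 7.65
tcp_pos: [0.5731, -0.3223, 0.0728]
orientation: [-0.002, 0.383, 0.924, 0.0]
wrist_force: [-0.6, -0.9, 0.7]
finger_gap: 0.0852
grip_force: 0.0
```

Call:
carry_out --increments '[[[0, 0, 0, 0, 0, 0], [0, 0, 0, 0, 0, 0], [0, 0, 0, 0, 0, 0], [0, 0, 0, 0, 0, 0], [0, 0, 0, 0, 0, 0]]]' --jaw 1 --squeeze 40

```text
clock: 8.28
tcp_pos: [0.5751, -0.3244, 0.0762]
orientation: [0.001, 0.384, 0.924, -0.0]
wrist_force: [-0.5, 1.9, 6.7]
finger_gap: 0.0298
grip_force: 31.2
```

Call:
carry_out --increments '[[[0, 0, 0, 0, 0, 0], [0, 0, 0, 0, 0, 0], [0, 0, 0, 0, 0, 0]]]'

```text
clock: 8.65
tcp_pos: [0.5751, -0.3244, 0.0761]
orientation: [0.001, 0.384, 0.924, -0.0]
wrist_force: [0.1, 1.4, 5.6]
finger_gap: 0.0296
grip_force: 31.2
```

Call:
carry_out --increments '[[[0, 0, -0.03, 0, 0, 0], [0, 0, -0.1, 0, 0, 0], [0, 0, -0.18, 0, 0, 0], [0, 0, -0.25, 0, 0, 0], [0, 0, -0.27, 0, 0, 0]]]' --squeeze 50

```text
clock: 9.28
tcp_pos: [0.5749, -0.3245, 0.2122]
orientation: [0.002, 0.384, 0.924, -0.0]
wrist_force: [1.0, -1.4, -4.7]
finger_gap: 0.029
grip_force: 41.6
```

Run:
```python
from h import *
disc()
r=env.read_camera("side"); cv2.imwrite("pics/s2.png",cv2.resize(r["frame"][100:300,220:460],None,fx=3,fy=3))
r,W,H=cloud("side"); x,y,z=W[...,0],W[...,1],W[...,2]
m=(np.hypot(x-.575,y+.324)<.06)&(z>.1)&(z<.165); p=W[m]; print(m.sum(),p[:,2].min())
rows([((.5705,-.045,.2112),135)])
```

```text
top axis [ 0.5692 -0.0435] R 0.0988 z 0.0653 tilt [-0.0002  0.002   0.0655] red 8 [ 0.4996 -0.0912  0.0902]
side axis [ 0.5681 -0.0451] R 0.0983 z 0.0694 tilt [0.0014 0.0041 0.0693] red 28 [ 0.5017 -0.0902  0.0862]
405 0.13435834848188882
now 9.475 [ 0.5735 -0.3234  0.2076] yaw 134.9 F [-0.62 -0.18 -4.8 ] gap 0.0292
[[0.3987, 0.3888, -0.0061, -0.0001, -0.0005, -0.0003]]
```

View pics/s2.png

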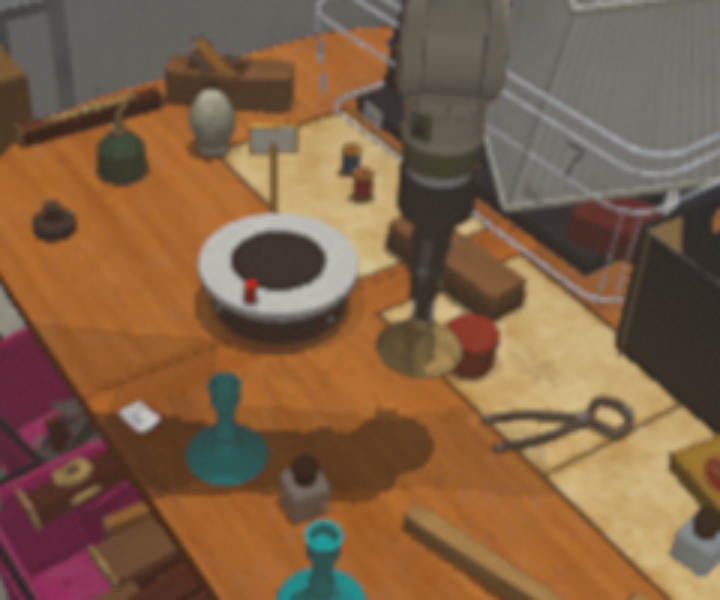

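The candlestick is gripped and upright at about (420,345) in the crop. The turntable (278,265) with its peg (250,290) is home, and the bystanders have not moved.

Call:
carry_out --increments '[[[0.06, 0.058, -0.006, 0, 0, 0], [0.13, 0.127, -0.006, 0, 0, 0], [0.2, 0.195, -0.006, 0, 0, 0], [0.27, 0.263, -0.006, 0, 0, 0], [0.33, 0.322, -0.006, 0, 0, 0]]]'

```text
clock: 10.1
tcp_pos: [0.5704, -0.0912, 0.2102]
orientation: [-0.002, 0.383, 0.924, -0.0]
wrist_force: [1.2, -0.6, -3.7]
finger_gap: 0.0289
grip_force: 42.4
```

Call:
carry_out --increments '[[[0.04, 0.039, 0, 0, 0, 0], [0.066, 0.065, 0, 0, 0, 0], [0.066, 0.065, 0, 0, 0, 0], [0.066, 0.065, 0, 0, 0, 0], [0.066, 0.065, 0, 0, 0, 0]]]'

```text
clock: 10.72
tcp_pos: [0.5716, -0.0481, 0.2122]
orientation: [-0.0, 0.384, 0.923, -0.0]
wrist_force: [0.6, 0.2, -4.5]
finger_gap: 0.0289
grip_force: 42.4
```

Run:
```python
from h import *
r,W,H=cloud("side"); x,y,z=W[...,0],W[...,1],W[...,2]
m=(np.hypot(x-.57,y+.045)<.06)&(z>.11)&(z<.165); p=W[m]; print(m.sum(),p[:,2].min())
hull=cv2.convexHull(p[:,:2].astype(np.float32))[:,0]; print(cv2.minEnclosingCircle(hull))
rows([((.5703,-.0458,.155),135),((.5703,-.0458,.146),135)])
```

```text
287 0.13811363079836175
((0.5678837299346924, -0.04813377931714058), 0.04575290158390999)
now 10.775 [ 0.5716 -0.0481  0.2123] yaw 134.8 F [-0.84  0.02 -5.38] gap 0.0288
[[0.005, 0.0014, 0.1146, 0.0, 0.0, -0.0005], [0.005, 0.0014, 0.1326, 0.0, 0.0, -0.0005]]
```

Call:
carry_out --increments '[[[0.003, 0.001, 0.04, 0, 0, 0], [0.005, 0.0014, 0.085, 0, 0, 0], [0.005, 0.0014, 0.115, 0, 0, 0], [0.005, 0.0014, 0.12, 0, 0, 0], [0.005, 0.0014, 0.12, 0, 0, 0]]]'

```text
clock: 11.4
tcp_pos: [0.5706, -0.0451, 0.1529]
orientation: [0.0, 0.384, 0.923, 0.0]
wrist_force: [0.6, 0.5, -4.3]
finger_gap: 0.029
grip_force: 42.2
```

Call:
carry_out --increments '[[[0, 0, 0.003, 0, 0, 0], [0, 0, 0.006, 0, 0, 0], [0, 0, 0.008, 0, 0, 0], [0, 0, 0.008, 0, 0, 0]]]'

```text
clock: 11.9
tcp_pos: [0.5702, -0.0447, 0.1485]
orientation: [-0.0, 0.383, 0.924, 0.0]
wrist_force: [-1.1, 0.1, -4.1]
finger_gap: 0.029
grip_force: 42.2
```

Call:
carry_out --increments '[[[0, 0, 0.003, 0, 0, 0], [0, 0, 0.005, 0, 0, 0], [0, 0, 0.006, 0, 0, 0], [0, 0, 0.006, 0, 0, 0]]]'

```text
clock: 12.4
tcp_pos: [0.5702, -0.0448, 0.1454]
orientation: [-0.0, 0.384, 0.924, 0.0]
wrist_force: [0.2, 0.0, -3.4]
finger_gap: 0.0291
grip_force: 42.2
```

Call:
carry_out --increments '[[[0, 0, 0.001, 0, 0, 0], [0, 0, 0.002, 0, 0, 0], [0, 0, 0.003, 0, 0, 0], [0, 0, 0.003, 0, 0, 0]]]'

```text
clock: 12.9
tcp_pos: [0.5703, -0.0447, 0.1445]
orientation: [0.0, 0.383, 0.924, 0.0]
wrist_force: [-1.5, 1.6, 0.4]
finger_gap: 0.0292
grip_force: 42.0
```

Contact: the wrist no longer carries the candlestick's weight. Releasing.

Call:
carry_out --increments '[[[0, 0, 0, 0, 0, 0], [0, 0, 0, 0, 0, 0], [0, 0, 0, 0, 0, 0], [0, 0, 0, 0, 0, 0], [0, 0, 0, 0, 0, 0]]]' --jaw 0

```text
clock: 13.52
tcp_pos: [0.5703, -0.0448, 0.144]
orientation: [0.0, 0.384, 0.924, 0.0]
wrist_force: [-0.8, 0.3, -0.5]
finger_gap: 0.0857
grip_force: 0.0
```

Call:
carry_out --increments '[[[0, 0, -0.03, 0, 0, 0], [0, 0, -0.1, 0, 0, 0], [0, 0, -0.18, 0, 0, 0], [0, 0, -0.26, 0, 0, 0], [0, 0, -0.28, 0, 0, 0]]]'

```text
clock: 14.15
tcp_pos: [0.5716, -0.0451, 0.2882]
orientation: [0.003, 0.384, 0.924, 0.001]
wrist_force: [0.8, 0.4, -0.2]
finger_gap: 0.0852
grip_force: 0.0
```

Run:
```python
from h import *
r=env.read_camera("side"); cv2.imwrite("pics/s3.png",cv2.resize(r["frame"][100:300,220:460],None,fx=3,fy=3))
disc()
r,W=wcloud(); x,y,z=W[...,0],W[...,1],W[...,2]
n=np.hypot(x-.569,y+.0445)<.055
for a,b in [(.165,.2),(.073,.1)]:
    m=n&(z>a)&(z<b); p=W[m]; hull=cv2.convexHull(p[:,:2].astype(np.float32))[:,0]; print(a,m.sum(),p.mean(0).round(4),circ(hull))
rows([])
```

```text
top axis [ 0.5736 -0.0651] R 0.0807 z 0.0653 tilt [-0.0056  0.0148  0.0663] red 9 [ 0.5001 -0.0909  0.0915]
side axis [ 0.5689 -0.0441] R 0.0978 z 0.0692 tilt [0.0065 0.0031 0.069 ] red 26 [ 0.4984 -0.095   0.0881]
0.165 1048 [ 0.568  -0.0426  0.1768] (array([ 0.56784472, -0.04245031]), np.float64(0.017793554352146572))
0.073 3398 [ 0.5596 -0.0343  0.0796] (array([ 0.56756471, -0.04243506]), np.float64(0.04466098271964298))
now 14.35 [ 0.5699 -0.0447  0.2832] yaw 134.9 F [-0.1   0.73 -0.8 ] gap 0.0856
[]
```

View pics/s3.png

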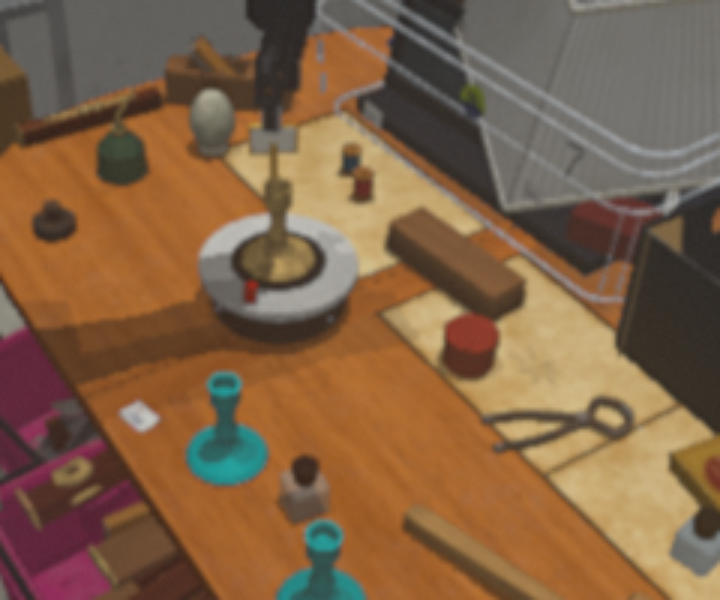

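The candlestick (278,230 in the crop) stands upright about 2 mm off the mat's centre, the top is home, and the arm is clear of everything.

```bash
python3 -c "
from workcell import env
print(env.hand_in())"
```

```text
the job is handed in; nothing more can be done
None
```

The job is handed in: the turntable top was turned away from the card post, dropped home and sits level, and the brass candlestick stands upright about 2 mm off the middle of the mat, with the other things left where they stood (about 14 s of the 58 s used).

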